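# Check the clinic's hinged tongs in to a swept stock shelf

## Task

First sweep all the plaster chips off the stock shelf into its chip pan with the scraper block, never with the fingers, before any tongs go on the shelf, and stand the scraper back upright on the open bench. Squeeze every pair of tongs to try its hinge: the free ones go on the shelf, shut, lying flat side by side between its rims; the seized ones go, as they are, in the repair tray. Leave the jar, carton and cup where they stand.

Things in the scene. Friction and masses are not known exactly. Their poses are not given: they have to be found in the camera images.
- shelf: Stock shelf: fixed low grey sheet-metal deck, bare top 30 mm above the bench, clear area 165 mm (its x) by 190 mm (its y), rims 10 mm high and 3 mm thick along both x sides and the +y end; the -y end is open and drops into the chip pan. Origin: at bench level (z = 0) under the centre of the deck; its z axis is up.
- pan (a point): Centre of the inner floor of the chip pan that adjoins the shelf's open -y end: aluminium, inside 165 mm (x) by 85 mm (y), floor 4 mm and rim 40 mm above the bench; axes as the shelf's. It lies 137.5 mm from the shelf's centre towards the shelf's -y.
- repair_tray: Repair tray: fixed shallow steel tray on the bench, outside 170 mm (its x) by 200 mm (its y), walls 4 mm thick, floor 4 mm and rim 16 mm above the bench. Origin: centre of its underside.
- scraper: Scraper block standing on the bench: foot 90 mm long (its x) by 34 mm (its y) by 20 mm high, with an upright wooden grip above its centre, 52 mm (x) by 24 mm (y, the width to grasp), from 20 to 72 mm height; 0.3 kg. Origin: centre of its underside. It is pushed along its y, so that the foot sweeps a lane 90 mm wide.
- tongs_1: Steel hinged tongs, flat on the bench (all look alike; may be absent): 146 mm long, 18 high, 0.13 kg. Two arms 8 mm wide, 14 high, pinned (upright pin) at local (-75, 0) mm, ends at x = +60. Fixed arm on the -y side with an upright round finger rest (radius 7, 18 high) at (0, -9); hinged arm has the same at (0, +9) when shut. Origin: midway between the rests when shut, on the underside.
- tongs_1_arm (a joint): Opening of tongs_1, rad: 0 shut, 0.30 to 0.40 as found; its hinged arm swings by this about its +z at the pin. Squeezed across the rests (32 mm over them shut, 54 to 62 as found), a free hinge shuts lightly and stays where left; a seized one does not give at 60 N.
- tongs_2: Steel hinged tongs, flat on the bench (all look alike; may be absent): 146 mm long, 18 high, 0.13 kg. Two arms 8 mm wide, 14 high, pinned (upright pin) at local (-75, 0) mm, ends at x = +60. Fixed arm on the -y side with an upright round finger rest (radius 7, 18 high) at (0, -9); hinged arm has the same at (0, +9) when shut. Origin: midway between the rests when shut, on the underside.
- tongs_2_arm (a joint): Opening of tongs_2, rad: 0 shut, 0.30 to 0.40 as found; its hinged arm swings by this about its +z at the pin. Squeezed across the rests (32 mm over them shut, 54 to 62 as found), a free hinge shuts lightly and stays where left; a seized one does not give at 60 N.
- tongs_3: Steel hinged tongs, flat on the bench (all look alike; may be absent): 146 mm long, 18 high, 0.13 kg. Two arms 8 mm wide, 14 high, pinned (upright pin) at local (-75, 0) mm, ends at x = +60. Fixed arm on the -y side with an upright round finger rest (radius 7, 18 high) at (0, -9); hinged arm has the same at (0, +9) when shut. Origin: midway between the rests when shut, on the underside.
- tongs_3_arm (a joint): Opening of tongs_3, rad: 0 shut, 0.30 to 0.40 as found; its hinged arm swings by this about its +z at the pin. Squeezed across the rests (32 mm over them shut, 54 to 62 as found), a free hinge shuts lightly and stays where left; a seized one does not give at 60 N.
- tongs_4: Steel hinged tongs, flat on the bench (all look alike; may be absent): 146 mm long, 18 high, 0.13 kg. Two arms 8 mm wide, 14 high, pinned (upright pin) at local (-75, 0) mm, ends at x = +60. Fixed arm on the -y side with an upright round finger rest (radius 7, 18 high) at (0, -9); hinged arm has the same at (0, +9) when shut. Origin: midway between the rests when shut, on the underside.
- tongs_4_arm (a joint): Opening of tongs_4, rad: 0 shut, 0.30 to 0.40 as found; its hinged arm swings by this about its +z at the pin. Squeezed across the rests (32 mm over them shut, 54 to 62 as found), a free hinge shuts lightly and stays where left; a seized one does not give at 60 N.
- tongs_5: Steel hinged tongs, flat on the bench (all look alike; may be absent): 146 mm long, 18 high, 0.13 kg. Two arms 8 mm wide, 14 high, pinned (upright pin) at local (-75, 0) mm, ends at x = +60. Fixed arm on the -y side with an upright round finger rest (radius 7, 18 high) at (0, -9); hinged arm has the same at (0, +9) when shut. Origin: midway between the rests when shut, on the underside.
- tongs_5_arm (a joint): Opening of tongs_5, rad: 0 shut, 0.30 to 0.40 as found; its hinged arm swings by this about its +z at the pin. Squeezed across the rests (32 mm over them shut, 54 to 62 as found), a free hinge shuts lightly and stays where left; a seized one does not give at 60 N.
- chip_1: Loose plaster chip on the shelf's deck (may be absent), 26 x 20 x 11 mm, 12 g. Origin: centre of its underside as it first lies.
- chip_2: Loose plaster chip on the shelf's deck (may be absent), 26 x 20 x 11 mm, 12 g. Origin: centre of its underside as it first lies.
- chip_3: Loose plaster chip on the shelf's deck (may be absent), 26 x 20 x 11 mm, 12 g. Origin: centre of its underside as it first lies.
- chip_4: Loose plaster chip on the shelf's deck (may be absent), 26 x 20 x 11 mm, 12 g. Origin: centre of its underside as it first lies.
- medicine_jar: Bystander: amber jar, 56 mm wide, 85 mm high, far side of the bench. Origin: centre of its underside.
- carton: Bystander: white carton 75 x 150 x 55 mm high, far side of the bench. Origin: centre of its underside.
- steel_cup: Bystander: open steel cup 76 mm wide, 75 mm high, far right of the bench. Origin: centre of its underside.
There are look-alikes about, which are no part of the job. Leave any orange or turquoise look-alike of the tongs_1 alone.

How it is judged (in metres and radians):
On the way:
1. every chip is in the chip pan while no tongs are on the shelf (x of chip_1 in the frame of pan between -0.085 and 0.085 m and y of chip_1 in the frame of pan between -0.046 and 0.046 m and height (world z) of each of chip_1, chip_2, chip_3, chip_4 below 0.036 m and x of chip_2 in the frame of pan between -0.085 and 0.085 m and y of chip_2 in the frame of pan between -0.046 and 0.046 m and x of chip_3 in the frame of pan between -0.085 and 0.085 m and y of chip_3 in the frame of pan between -0.046 and 0.046 m and x of chip_4 in the frame of pan between -0.085 and 0.085 m and y of chip_4 in the frame of pan between -0.046 and 0.046 m and not (x of tongs_1 in the frame of shelf between -0.11 and 0.11 m and y of tongs_1 in the frame of shelf between -0.12 and 0.12 m and height (world z) of tongs_1 below 0.07 m) and not (x of tongs_2 in the frame of shelf between -0.11 and 0.11 m and y of tongs_2 in the frame of shelf between -0.12 and 0.12 m and height (world z) of tongs_2 below 0.07 m) and not (x of tongs_3 in the frame of shelf between -0.11 and 0.11 m and y of tongs_3 in the frame of shelf between -0.12 and 0.12 m and height (world z) of tongs_3 below 0.07 m) and not (x of tongs_4 in the frame of shelf between -0.11 and 0.11 m and y of tongs_4 in the frame of shelf between -0.12 and 0.12 m and height (world z) of tongs_4 below 0.07 m) and not (x of tongs_5 in the frame of shelf between -0.11 and 0.11 m and y of tongs_5 in the frame of shelf between -0.12 and 0.12 m and height (world z) of tongs_5 below 0.07 m)), for 0.2 s.
At the end, for the whole second after the job is handed in: Chips in the pan. Free tongs shut (under 0.12 rad) and flat on the deck (0.12 rad; within 75 mm in x, 90 mm in y of its centre); seized ones in the tray (the same 75 and 90 mm; tilt under 0.4 rad). Scraper upright (0.15 rad) on the bench, over 100 mm from tray and pan centres. All at rest (x of chip_1 in the frame of pan between -0.085 and 0.085 m and y of chip_1 in the frame of pan between -0.046 and 0.046 m and height (world z) of each of chip_1, chip_2, chip_3, chip_4 below 0.036 m and x of chip_2 in the frame of pan between -0.085 and 0.085 m and y of chip_2 in the frame of pan between -0.046 and 0.046 m and x of chip_3 in the frame of pan between -0.085 and 0.085 m and y of chip_3 in the frame of pan between -0.046 and 0.046 m and x of chip_4 in the frame of pan between -0.085 and 0.085 m and y of chip_4 in the frame of pan between -0.046 and 0.046 m and x of tongs_1 in the frame of shelf between -0.075 and 0.075 m and y of tongs_1 in the frame of shelf between -0.09 and 0.09 m and height (world z) of tongs_1 between 0.024 and 0.038 m and angle between each of tongs_1, tongs_3, tongs_4's own z axis and vertical below 0.12 rad and value of joint each of tongs_1_arm, tongs_3_arm, tongs_4_arm below 0.12 rad and linear speed of each of tongs_1, tongs_2, tongs_3, tongs_4, tongs_5, scraper below 0.03 m/s and x of tongs_2 in the frame of repair_tray between -0.075 and 0.075 m and y of tongs_2 in the frame of repair_tray between -0.09 and 0.09 m and height (world z) of each of tongs_2, tongs_5 below 0.03 m and angle between each of tongs_2, tongs_5's own z axis and vertical below 0.4 rad and x of tongs_3 in the frame of shelf between -0.075 and 0.075 m and y of tongs_3 in the frame of shelf between -0.09 and 0.09 m and height (world z) of tongs_3 between 0.024 and 0.038 m and x of tongs_4 in the frame of shelf between -0.075 and 0.075 m and y of tongs_4 in the frame of shelf between -0.09 and 0.09 m and height (world z) of tongs_4 between 0.024 and 0.038 m and x of tongs_5 in the frame of repair_tray between -0.075 and 0.075 m and y of tongs_5 in the frame of repair_tray between -0.09 and 0.09 m and height (world z) of scraper below 0.012 m and angle between scraper's own z axis and vertical below 0.15 rad and horizontal distance between scraper and repair_tray above 0.1 m and horizontal distance between scraper and pan above 0.1 m); the robot touches nothing.
It fails at once if the fingers push a chip (contact force between the fingers and chip_1 above 0.5 N or contact force between the fingers and chip_2 above 0.5 N or contact force between the fingers and chip_3 above 0.5 N or contact force between the fingers and chip_4 above 0.5 N).
It fails at once if the jar, carton or cup is moved by more than 30 mm (distance of any of medicine_jar, carton, steel_cup from where it was at the start of the episode above 0.03 m).
Of tongs_1, tongs_2, tongs_3, tongs_4, tongs_5 only 4 to 5 are there at a start; the rules pass over those that are not, and their reading is None.
Of chip_1, chip_2, chip_3, chip_4 only 3 to 4 are there at a start; the rules pass over those that are not, and their reading is None.
At some moment in a run one of tongs_1, tongs_2, tongs_3, tongs_4, tongs_5, scraper may be knocked a few centimetres aside while the robot is not near it.
Once in a run the grip may slacken for a moment while it holds something.
It also fails if it takes over 200 s, if anything falls off the work surface, if the arm or the gripper's body presses on something with over 40 N, if the wrist force passes 120 N, or if a joint passes its speed limit or range.

## Robot

A 6-joint arm with a two-finger parallel gripper is mounted at the origin on the work surface. World frame = base frame: x ahead of the robot, y to its left, z up, the work surface at z = 0. Lengths are in mm, angles in rad, forces in N, time in s.
With the tool pointing down it reaches from about 275 to 750 mm from the base axis. Payload 10.2 kg.
Tool frame: the origin (TCP) lies on the centre line of the jaws, within the pads' length; the fingertips stand r.tip_reach ahead of it and the grasp point (between the pads) lies 8 mm behind it (r.tip_reach is the distance from the TCP to the fingertips, in mm); z points along the fingers, y is the line along which they close (so a half turn about z gives the same grasp; the last joint's range is limited). The gripper opens to 85 mm and grips with 20 to 120 N. Pads are 22 mm wide; open, the fingers measure 114 mm over their backs; the gripper's body (76 mm by 85 mm) begins 54 mm behind the grasp point. The pads swing forward as they close: fully open they stand 13 mm farther back than shut.
Start: joints at [1.1, 0.313, 1.498, -0, 1.331, -0.223], TCP at [128.78, 508.966, 242.294] pointing down, gripper open.
Joint ranges: [-2.94, 2.94], [-0.97, 2.17], [0.19, 2.56], [-1.23, 4.37], [0.02, 3.11], [-2.88, 2.88]. Speed limits (rad/s): [2.39, 2.39, 3.01, 3.14, 3.14, 3.14].

## Interface

Orientations are given as a 3x3 rotation matrix whose columns are the frame's x, y, z axes.
In Python, from plant import r, grab_frame gives the robot as it stands. The module is installed in compiled form; this text tells all that it offers.
- The arm moves only by the shell command python3 -m handwheel 'ROWS' [FORCE]. ROWS is JSON, a list of rows, each a list of 5 numbers: the closure, from 0 (fully open) to 1 (shut), then the shift along the world's x, y, z in m, then the turn about the world's z in rad. In form: [[grip, x, y, z, spin], ...]. A call has 1 to 8 rows; each row is the pose to reach, as a shift and turn from the pose commanded when the call began; what a row does not reach only later rows make up. A row lasts 1/12 s, in which the tool goes at most 41.7 mm and 7.16 degrees, less where a joint would pass 70% of its speed; a pose out of reach is approached as far as the arm can. A call with a gripper value outside its range is refused whole. The fingers move at their own pace and stop on an object; FORCE is the grip in N (left out, the last holds). Time passes only in rows, so rows that repeat a pose let the fingers close. It gives the time, the measured TCP pose, the force, the opening and the grip force at its end, in the units of the state.
- r.sense(): the state, without advancing time (a new reading comes with each control period).
- grab_frame(name): name is "scene" or "top"; returns a dict with "color" (420x560x3 uint8, red, green, blue), "fx", "fy", "cx", "cy" (pixels), "R" (3x3) and "t" (3): a world point X has camera coordinates R X + t. Camera axes: x right, y down, z forward; pixel columns grow to the right and rows downward; lengths in mm; the calibration is good to about 2 mm. A picture is of the moment at which its call begins. There is no depth.
- r.close_job(): hands the job in; it is judged then, once.
The state is a dict: "time": time; "q": joint angles; "joint_vel": joint speeds; "tau": joint torques, N m; "ee_pos": TCP position; "tcp_rot": TCP orientation; "force": force on the tool from outside, world axes, zero at the start; "torque": the same for the moment, N m; "finger_gap": finger opening in mm; "grasp_force": force on a finger pad.
Only numpy, scipy, OpenCV 4.12 (cv2) and the standard library are available. Lean on these libraries where they do the work, as an engineer would, in place of code of your own. Each camera call takes 0.05 s, during which the arm holds its last target. There are 200 camera calls.

## Working session

There is one attempt and no reset: what is moved stays moved. The work goes in short steps, Python scripts to look and compute and a shell command to move; the robot and the scene stay as the last step left them, time stands still between calls to the robot, and variables do not carry over. Pictures are saved under pics/ and viewed, at most 14 in all, crops included, and the job is handed in when it is done.

```bash
mkdir -p pics; cat > h.py <<'E'
import numpy as np, cv2
from plant import r, grab_frame
def snap(cam,fn):
    f=grab_frame(cam); np.savez('pics/'+fn+'.npz',**f); cv2.imwrite('pics/'+fn+'.png',f['color'][:,:,::-1]); return f
def px2w(f,u,v,z):
    R=np.array(f['R']);t=np.array(f['t']).ravel()
    d=R.T@np.array([(u-f['cx'])/f['fx'],(v-f['cy'])/f['fy'],1.]); c=-R.T@t
    return c+d*(z-c[2])/d[2]
def w2px(f,X):
    p=np.array(f['R'])@np.array(X,float)+np.array(f['t']).ravel()
    return f['fx']*p[0]/p[2]+f['cx'],f['fy']*p[1]/p[2]+f['cy']
E
python3 - <<'E'
from h import *
for c in('top','scene'):
    f=snap(c,c+'0'); print(c,f['fx'],f['cx'],f['cy'],-np.array(f['R']).T@np.array(f['t']).ravel(),np.round(f['R'],3).tolist())
s=r.sense();print(r.tip_reach,s['finger_gap'],s['time'],s['ee_pos'],np.round(s['tcp_rot'],3).tolist())
E
```

```text
top 383.8816841065646 278.13690452282924 208.98526597499074 [ 336.78142196   48.78288348 1055.25358409] [[-0.003, -1.0, -0.007], [-0.981, 0.004, -0.193], [0.193, 0.006, -0.981]]
scene 467.8391548898166 285.2193741932191 214.7042954655779 [1426.82499965  -26.56387332  857.2250312 ] [[0.11, 0.994, -0.01], [0.672, -0.081, -0.736], [-0.732, 0.074, -0.677]]
11.0 85.43280803680872 0.1 [128.6966966  508.75232604 241.79166514] [[-0.969, 0.245, -0.001], [0.245, 0.969, -0.001], [0.0, -0.001, -1.0]]
```

View pics/top0.png

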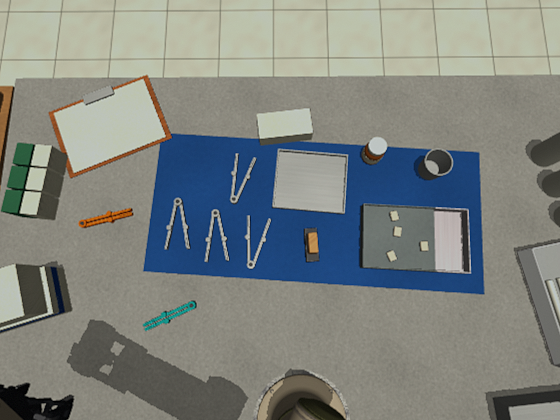

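View pics/scene0.png

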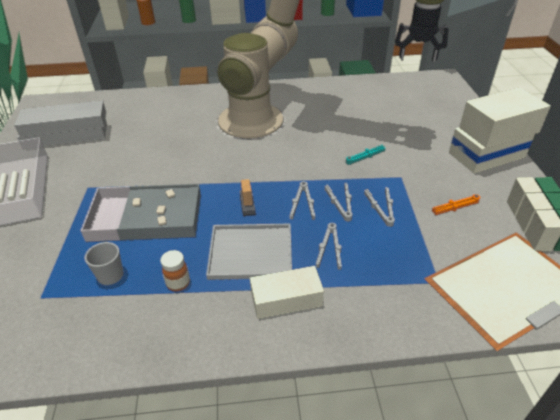

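The top view shows four steel tongs: three V's in a row at (177,222), (216,235) and (257,243), and one at (242,177). The scraper is at (312,244) and the tray at (311,181). The shelf spans (362–435, 205–272) with four chips, and the pan is to its right. I'll zoom in for measurements.

```bash
python3 - <<'E'
from h import *
im=cv2.imread('pics/top0.png')
c=cv2.resize(im[140:285,155:355],None,fx=4,fy=4,interpolation=cv2.INTER_CUBIC)
cv2.imwrite('pics/a.png',c)
c=cv2.resize(im[195:280,295:480],None,fx=4.3,fy=4.3,interpolation=cv2.INTER_CUBIC)
cv2.imwrite('pics/b.png',c)
E
```

```text
(no output)
```

View pics/a.png

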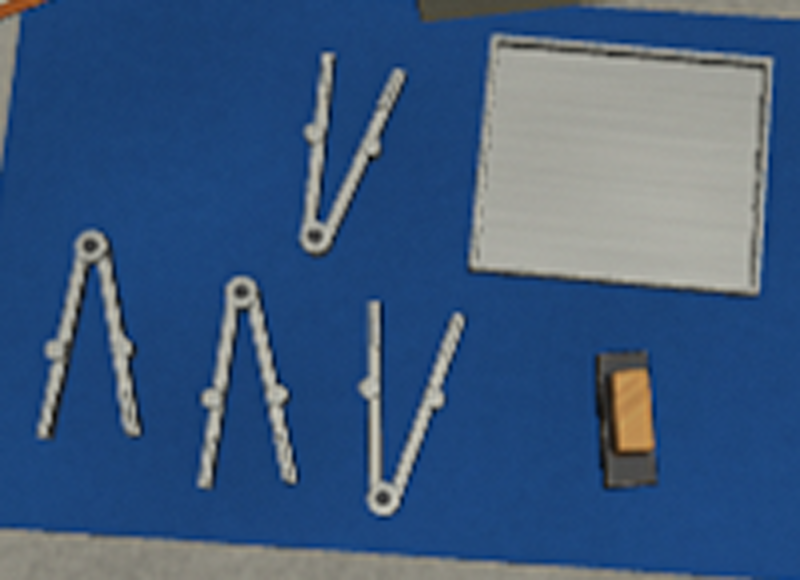

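View pics/b.png

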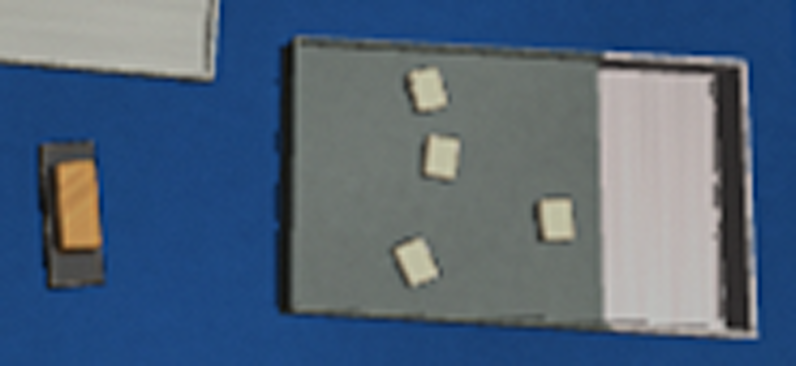

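Crop a shows the tongs' pins at (91,245), (241,292), (383,498) and (315,237), with their rests clear. It also shows the tray corners at (493,36), (773,60), (758,295) and (470,269). Crop b shows the shelf corners, four chips at (427,89), (441,157), (556,220) and (416,262), and the scraper grip top at about (78,205).

```bash
python3 - <<'E'
from h import *
f=dict(np.load('pics/top0.npz'))
A=lambda x,y,z:px2w(f,155+(x-1.5)/4,140+(y-1.5)/4,z)
B=lambda x,y,z:px2w(f,295+(x-1.6)/4.3,195+(y-1.6)/4.3,z)
np.set_printoptions(precision=1,suppress=True)
for n,p,a,b in(('A',(91,245),(54,349),(124,348)),('B',(241,292),(211,399),(279,394)),('C',(383,498),(368,387),(436,398)),('D',(315,237),(313,132),(374,147))):
    P=A(*p,16);a=A(*a,18);b=A(*b,18);m=(a+b)/2;d=m-P
    print(n,'pin',P[:2],'rests',a[:2],b[:2],'mid',m[:2],'gap over',np.hypot(*(a-b)[:2])+14,'pin-mid',np.hypot(*d[:2]),'ang',np.arctan2(d[1],d[0]))
t=[A(*c,16) for c in((493,36),(773,60),(758,295),(470,269))]
print('tray',*[x[:2] for x in t],sum(t)[:2]/4)
t=[B(*c,z)for c,z in(((291,38),40),((746,60),40),((757,337),40),((283,312),40),((598,52),30),((605,322),30))]
print('shelf',*[x[:2] for x in t])
for c in((427,89),(441,157),(556,220),(416,262)):print('chip',B(*c,41)[:2])
t=[B(*c,72)for c in((53,161),(97,159),(101,248),(60,251))]
print('grip',*[x[:2] for x in t],sum(t)[:2]/4)
t=[B(*c,20)for c in((40,143),(94,142),(103,284),(50,288))];print('foot',*[x[:2] for x in t],sum(t)[:2]/4)
E
```

```text
A pin [565.3 334.9] rests [492.2 356.2] [492.7 308.3] mid [492.5 332.2] gap over 61.900815344000826 pin-mid 72.89543052184167 ang -3.1051244856772016
B pin [531.7 229.7] rests [457.5 247.6] [460.8 201.5] mid [459.2 224.5] gap over 60.231490054280236 pin-mid 72.7458502804825 ang -3.0704140779609754
C pin [390.7 130.2] rests [465.3 141.1] [457.7  94.8] mid [461.5 118. ] gap over 60.87099988750888 pin-mid 71.88684364903924 ang -0.17110904815775577
D pin [570.4 179.4] rests [645.4 182.1] [634.3 139.1] mid [639.9 160.6] gap over 58.40261496194174 pin-mid 72.04037549622078 ang -0.2646467601391548
tray [716.4  55.5] [ 697.5 -142.8] [ 528.2 -126.2] [547.3  71.9] [622.3 -35.4]
shelf [ 550.8 -172.1] [ 535.6 -455.3] [ 364.8 -445.2] [ 380.6 -159.6] [ 543.1 -367.6] [ 374.4 -358.2]
chip [ 517.8 -255. ]
chip [ 475.1 -261. ]
chip [ 435.9 -329. ]
chip [ 410.5 -241.8]
grip [469.3 -19.2] [470.4 -45.6] [417.2 -46.8] [415.5 -22.5] [443.1 -33.5]
foot [487.8 -14.8] [488.3 -49. ] [399.1 -52.6] [396.7 -19.6] [443. -34.]
```

```bash
python3 -m handwheel '[[0,0.157,-0.271,0,0.29],[0,0.157,-0.271,0,0.29],[0,0.157,-0.271,0,0.29],[0,0.157,-0.271,0,0.29],[0,0.157,-0.271,0,0.29],[0,0.157,-0.271,0,0.29],[0,0.157,-0.271,0,0.29],[0,0.157,-0.271,0,0.29]]' 40
python3 -m handwheel '[[0,0.157,-0.271,-0.12,0],[0,0.157,-0.271,-0.12,0],[0,0.157,-0.271,-0.12,0],[0,0.157,-0.271,-0.12,0],[0,0.157,-0.271,-0.12,0],[0,0.157,-0.271,-0.12,0],[0,0.157,-0.271,-0.12,0],[0,0.157,-0.271,-0.12,0]]'
python3 -m handwheel '[[0,0,0,0,0],[0,0,0,0,0],[0,0,0,0,0]]'
python3 -c "
from h import *
s=r.sense();print(s['ee_pos'],np.round(s['tcp_rot'],3).tolist(),s['q'])"
```

```text
time: 0.77
ee_pos: [286.5, 235.5, 242.2]
tcp_rot: [[-0.999, -0.041, 0.0], [-0.041, 0.999, -0.0], [-0.0, -0.0, -1.0]]
force: [1.1, 0.7, -0.4]
finger_gap: 85.5
grasp_force: 0.0
time: 1.43
ee_pos: [442.2, -33.3, 122.1]
tcp_rot: [[-0.999, -0.042, -0.0], [-0.042, 0.999, 0.0], [0.0, 0.0, -1.0]]
force: [1.0, 0.6, 0.7]
finger_gap: 85.4
grasp_force: 0.0
time: 1.68
ee_pos: [441.4, -31.0, 122.9]
tcp_rot: [[-0.999, -0.042, -0.001], [-0.042, 0.999, 0.0], [0.001, 0.0, -1.0]]
force: [0.0, 0.9, -0.4]
finger_gap: 85.5
grasp_force: 0.0
[441.38586506 -30.96903049 122.91642006] [[-0.999, -0.042, -0.001], [-0.042, 0.999, 0.0], [0.001, 0.0, -1.0]] [-3.36093517e-01  2.78427680e-01  1.89056523e+00  1.65778837e-04
  9.73570826e-01 -1.94897039e+00]
```

```bash
python3 -m handwheel '[[0,0,-0.001,-0.04,0],[0,0,-0.001,-0.08,0],[0,0,-0.001,-0.08,0],[0.3,0,-0.001,-0.08,0],[1,0,-0.001,-0.08,0],[1,0,-0.001,-0.08,0],[1,0,-0.001,-0.08,0],[1,0,-0.001,-0.08,0]]' 60
python3 -m handwheel '[[1,0,0,0,0],[1,0,0,0,0],[1,0,0,0,0],[1,0,0,0.03,0],[1,0,0,0.06,0],[1,0,0,0.06,0],[1,0,0,0.06,0]]'
python3 -c "
from h import *
snap('top','s1');snap('scene','s1s')
a=cv2.resize(cv2.imread('pics/s1.png')[195:280,250:480],None,fx=3.4,fy=3.4);b=cv2.resize(cv2.imread('pics/s1s.png')[130:270,60:330],None,fx=2.2,fy=2.2)
c=np.zeros((600,800,3),np.uint8);c[:a.shape[0],:a.shape[1]]=a;c[292:292+b.shape[0],:b.shape[1]]=b;cv2.imwrite('pics/c.png',c)"
```

```text
time: 2.35
ee_pos: [442.5, -32.5, 44.4]
tcp_rot: [[-0.999, -0.042, 0.003], [-0.042, 0.999, -0.001], [-0.003, -0.001, -1.0]]
force: [-0.6, -2.3, 2.4]
finger_gap: 25.7
grasp_force: 1.8
time: 2.93
ee_pos: [442.3, -32.5, 104.1]
tcp_rot: [[-0.999, -0.042, 0.003], [-0.042, 0.999, -0.001], [-0.003, -0.001, -1.0]]
force: [-0.3, 0.1, -3.1]
finger_gap: 23.1
grasp_force: 60.4
```

View pics/c.png

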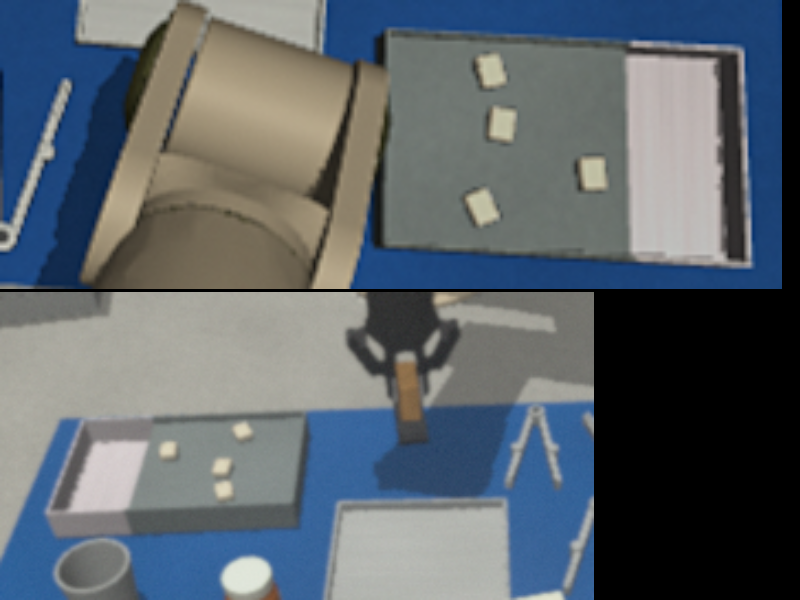

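The picture shows the scraper held level about 60 mm up at (410,400). The chips are unmoved. Next I'll go over lane 1 at shelf x=+36, lower it and sweep.

```bash
python3 -m handwheel '[[1,0.02,-0.042,0,-0.095],[1,0.04,-0.084,0,-0.095],[1,0.0586,-0.126,0,-0.095],[1,0.0586,-0.169,0,-0.095],[1,0.0586,-0.169,0,-0.095],[1,0.0586,-0.169,-0.015,-0.095],[1,0.0586,-0.169,-0.0285,-0.095],[1,0.0586,-0.169,-0.0285,-0.095]]'
python3 -m handwheel '[[1,-0.0006,-0.01,0,0],[1,-0.0011,-0.02,0,0],[1,-0.0016,-0.03,0,0],[1,-0.0022,-0.04,0,0],[1,-0.0027,-0.05,0,0],[1,-0.0033,-0.06,0,0],[1,-0.0038,-0.07,0,0],[1,-0.0044,-0.08,0,0]]'
python3 -m handwheel '[[1,-0.0006,-0.01,0,0],[1,-0.0011,-0.02,0,0],[1,-0.0016,-0.03,0,0],[1,-0.0022,-0.04,0,0],[1,-0.0027,-0.05,0,0],[1,-0.0033,-0.06,0,0],[1,-0.0038,-0.07,0,0],[1,-0.0044,-0.08,0,0]]'
python3 -m handwheel '[[1,-0.0005,-0.008,0,0],[1,-0.0005,-0.008,0,0],[1,-0.0005,-0.008,0,0]]'
python3 -c "
from h import *
snap('scene','s2s')
b=cv2.resize(cv2.imread('pics/s2s.png')[130:270,60:330],None,fx=2.9,fy=2.9);cv2.imwrite('pics/d.png',b)"
```

```text
time: 3.7
ee_pos: [499.9, -201.9, 72.9]
tcp_rot: [[-0.999, 0.054, -0.002], [0.054, 0.999, 0.0], [0.002, 0.0, -1.0]]
force: [0.2, 0.4, -1.7]
finger_gap: 23.4
grasp_force: 60.8
time: 4.37
ee_pos: [495.9, -282.5, 74.5]
tcp_rot: [[-0.999, 0.053, 0.0], [0.053, 0.999, -0.0], [-0.0, -0.0, -1.0]]
force: [0.4, 0.5, -2.4]
finger_gap: 23.1
grasp_force: 60.8
time: 5.03
ee_pos: [491.6, -362.4, 74.5]
tcp_rot: [[-0.999, 0.053, 0.0], [0.053, 0.999, -0.0], [-0.0, -0.0, -1.0]]
force: [-0.2, -0.2, -3.3]
finger_gap: 23.4
grasp_force: 60.8
time: 5.28
ee_pos: [491.0, -369.6, 74.4]
tcp_rot: [[-0.999, 0.053, -0.0], [0.053, 0.999, 0.0], [0.0, 0.0, -1.0]]
force: [-0.7, 0.9, -2.8]
finger_gap: 23.7
grasp_force: 60.8
```

View pics/d.png

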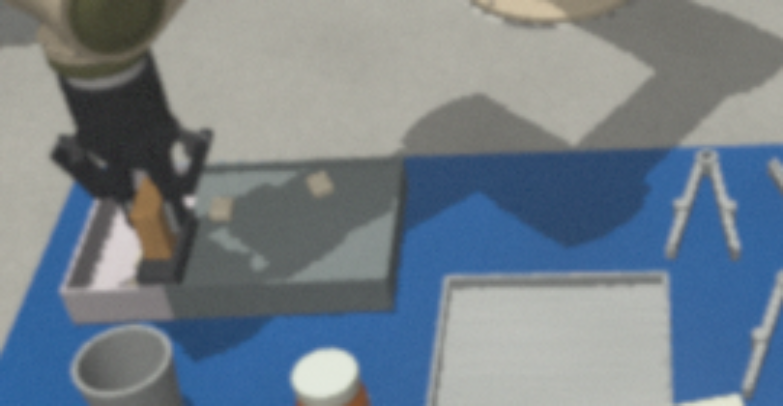

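The picture shows two chips left on the deck in lane 2, at (220,208) and (320,183). The lane 1 chips have gone over the edge. Lane 2 is next.

```bash
python3 -m handwheel '[[1,0,0,0.03,0],[1,-0.01,0.03,0.03,0],[1,-0.02,0.07,0.03,0],[1,-0.04,0.11,0.03,0],[1,-0.0625,0.15,0.03,0],[1,-0.0625,0.172,0.03,0],[1,-0.0625,0.172,0.03,0],[1,-0.0625,0.172,0.015,0]]'
python3 -m handwheel '[[1,0,0,-0.015,0],[1,0,0,-0.015,0],[1,-0.0003,-0.005,-0.015,0],[1,-0.0008,-0.015,-0.015,0],[1,-0.0014,-0.025,-0.015,0],[1,-0.0019,-0.035,-0.015,0],[1,-0.0025,-0.045,-0.015,0],[1,-0.003,-0.055,-0.015,0]]'
python3 -m handwheel '[[1,-0.0006,-0.01,0,0],[1,-0.0011,-0.02,0,0],[1,-0.0016,-0.03,0,0],[1,-0.0022,-0.04,0,0],[1,-0.0027,-0.05,0,0],[1,-0.0033,-0.06,0,0],[1,-0.0038,-0.07,0,0],[1,-0.0044,-0.08,0,0]]'
python3 -m handwheel '[[1,-0.0006,-0.01,0,0],[1,-0.0011,-0.02,0,0],[1,-0.0018,-0.033,0,0],[1,-0.0018,-0.033,0,0],[1,-0.0018,-0.033,0,0],[1,-0.0018,-0.033,0.04,0],[1,-0.0018,-0.013,0.06,0],[1,-0.0018,0.027,0.06,0]]'
python3 -m handwheel '[[1,0,0.04,0,0],[1,0,0.08,0,0],[1,0,0.12,0,0],[1,0,0.16,0,0],[1,0,0.2,0,0],[1,0,0.24,0,0],[1,0,0.27,0,0],[1,0,0.27,0,0]]'
python3 -c "
from h import *
snap('top','s3')
a=cv2.resize(cv2.imread('pics/s3.png')[130:290,150:480],None,fx=2.4,fy=2.4);cv2.imwrite('pics/e.png',a)"
```

```text
time: 6.0
ee_pos: [429.7, -196.5, 91.9]
tcp_rot: [[-0.999, 0.05, 0.004], [0.05, 0.999, -0.003], [-0.004, -0.003, -1.0]]
force: [1.7, -0.9, -2.0]
finger_gap: 23.2
grasp_force: 61.1
time: 6.67
ee_pos: [425.5, -253.8, 74.7]
tcp_rot: [[-0.999, 0.053, 0.0], [0.053, 0.999, -0.0], [-0.0, -0.0, -1.0]]
force: [-0.6, -0.6, -2.1]
finger_gap: 23.2
grasp_force: 60.9
time: 7.33
ee_pos: [421.1, -333.3, 74.5]
tcp_rot: [[-0.999, 0.053, -0.0], [0.053, 0.999, 0.0], [0.0, 0.0, -1.0]]
force: [-0.1, -0.2, -2.7]
finger_gap: 23.5
grasp_force: 60.9
time: 8.0
ee_pos: [420.8, -308.5, 138.7]
tcp_rot: [[-0.998, 0.055, 0.006], [0.055, 0.998, -0.008], [-0.006, -0.007, -1.0]]
force: [1.7, -0.2, -2.8]
finger_gap: 23.4
grasp_force: 60.9
time: 8.67
ee_pos: [418.2, -30.5, 134.5]
tcp_rot: [[-0.999, 0.048, -0.001], [0.048, 0.999, 0.002], [0.001, 0.002, -1.0]]
force: [0.5, -0.9, -2.3]
finger_gap: 23.3
grasp_force: 61.1
```

View pics/e.png

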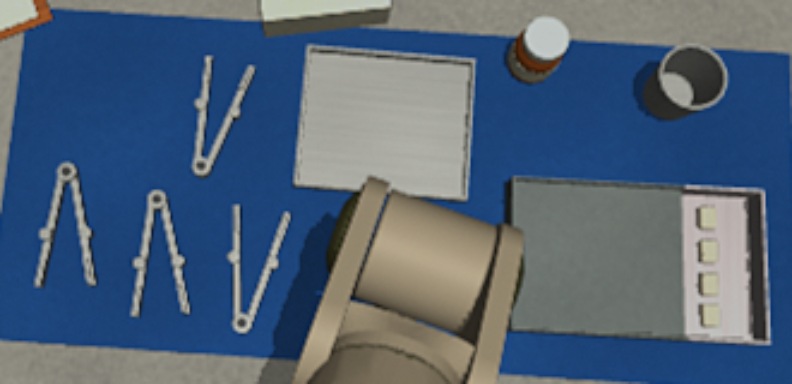

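All four chips are now lined up in the pan at about (708, 217–315), and the deck is bare. Next I'll set the scraper down on the open bench.

```bash
python3 -m handwheel '[[1,-0.03,0,-0.03,0],[1,-0.03,0,-0.06,0],[1,-0.03,0,-0.08,0],[1,-0.03,0,-0.0905,0],[1,-0.03,0,-0.0905,0],[1,-0.03,0,-0.091,0],[1,-0.03,0,-0.091,0],[0.7,-0.03,0,-0.091,0]]'
python3 -m handwheel '[[0.3,0,0,0,0],[0,0,0,0,0],[0,0,0,0,0],[0,0,0,0,0],[0,0,0,0.04,0],[0,0,0,0.08,0],[0,0,0,0.12,0],[0,0,0,0.12,0]]'
python3 -c "
from h import *
s=r.sense();print(s['ee_pos'],s['q'])"
```

```text
time: 9.38
ee_pos: [389.8, -35.8, 43.9]
tcp_rot: [[-0.999, 0.053, 0.001], [0.053, 0.999, -0.001], [-0.001, -0.0, -1.0]]
force: [-0.0, -0.3, 0.8]
finger_gap: 25.5
grasp_force: 0.0
time: 10.05
ee_pos: [392.1, -36.3, 169.7]
tcp_rot: [[-0.999, 0.052, 0.011], [0.052, 0.999, -0.004], [-0.011, -0.004, -1.0]]
force: [0.9, -0.1, 0.6]
finger_gap: 85.6
grasp_force: 0.0
[392.1157327  -36.3119709  169.73949075] [-3.92155241e-01  9.75731194e-02  1.97108058e+00  1.74301225e-05
  1.06128210e+00 -1.91058312e+00]
```

```bash
python3 -m handwheel '[[0,0.018,0.035,0,-0.11],[0,0.036,0.07,-0.03,-0.11],[0,0.054,0.11,-0.06,-0.11],[0,0.072,0.155,-0.1,-0.11],[0,0.072,0.155,-0.1,-0.11],[0,0.072,0.155,-0.1,-0.11],[0,0.072,0.155,-0.141,-0.11],[0,0.072,0.155,-0.141,-0.11]]' 25
python3 -m handwheel '[[0,0,0,0,0],[0.2,0,0,0,0],[0.3,0,0,0,0],[0.4,0,0,0,0],[0.6,0,0,0,0],[0.8,0,0,0,0],[1,0,0,0,0],[1,0,0,0,0]]'
python3 -m handwheel '[[1,0,0,0,0],[1,0,0,0,0],[1,0,0,0,0],[1,0,0,0,0]]'
```

```text
time: 10.72
ee_pos: [458.2, 119.8, 17.6]
tcp_rot: [[-0.987, 0.161, -0.01], [0.161, 0.987, -0.0], [0.01, -0.002, -1.0]]
force: [-1.4, 0.2, -1.4]
finger_gap: 85.4
grasp_force: 0.0
time: 11.38
ee_pos: [466.8, 120.2, 28.9]
tcp_rot: [[-0.986, 0.163, 0.016], [0.163, 0.987, 0.001], [-0.015, 0.004, -1.0]]
force: [2.0, 5.9, 24.4]
finger_gap: 3.5
grasp_force: 11.0
time: 11.72
ee_pos: [466.9, 120.5, 28.6]
tcp_rot: [[-0.986, 0.163, 0.016], [0.163, 0.987, 0.002], [-0.015, 0.005, -1.0]]
force: [-0.4, 8.6, 42.1]
finger_gap: 0.0
grasp_force: 21.0
```

```bash
python3 -m handwheel '[[0.8,0,0,0.02,0],[0.5,0,0,0.06,0],[0.2,0,0,0.1,0],[0,-0.06,-0.04,0.14,0],[0,-0.1,-0.08,0.16,0],[0,-0.1,-0.12,0.16,0],[0,-0.1,-0.12,0.16,0],[0,-0.1,-0.12,0.16,0]]'
python3 -c "
from h import *
snap('top','s4');snap('scene','s4s')
a=cv2.resize(cv2.imread('pics/s4.png')[140:285,155:355],None,fx=4,fy=4);cv2.imwrite('pics/f.png',a)"
```

```text
time: 12.38
ee_pos: [360.0, -4.0, 185.1]
tcp_rot: [[-0.986, 0.167, 0.004], [0.167, 0.986, -0.003], [-0.005, -0.002, -1.0]]
force: [-0.4, 0.1, 0.1]
finger_gap: 85.5
grasp_force: 0.0
```

View pics/f.png

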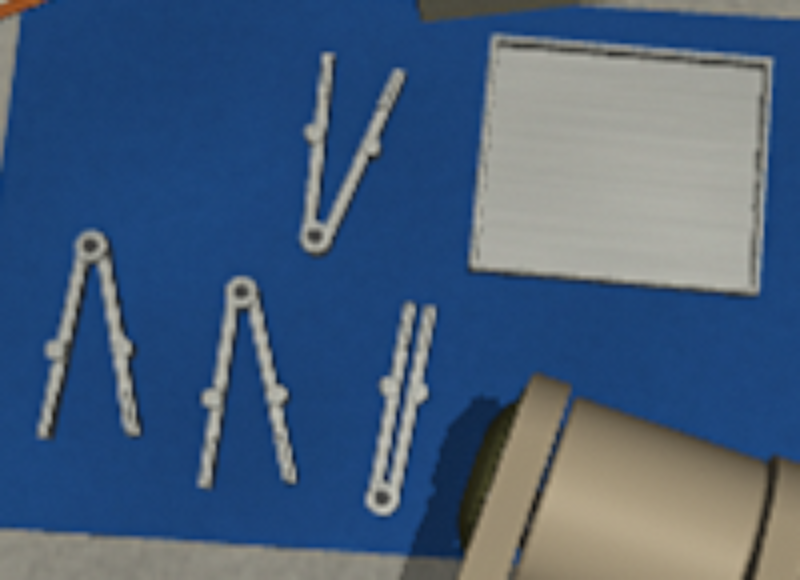

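The picture shows tongs C, pin at (383,498) and rests at (388,385) and (420,392), now shut, so its hinge is free. The fingers rode up over it because I held them too high.

```bash
python3 - <<'E'
from h import *
f=dict(np.load('pics/s4.npz'))
A=lambda x,y,z:px2w(f,155+(x-1.5)/4,140+(y-1.5)/4,z)
P=A(383,498,16);a=A(388,385,18);b=A(420,392,18);m=(a+b)/2;d=m-P
print(P,a,b,m,np.hypot(*(a-b)[:2])+14,np.hypot(*d[:2]),np.arctan2(d[1],d[0]),np.arctan2(*(a-b)[[1,0]]))
E
```

```text
[390.6818123  130.20728179  16.        ] [466.66722285 127.50860473  18.        ] [461.81347238 105.72786745  18.        ] [464.24034761 116.61823609  18.        ] 36.315004151589996 74.80321036023278 -0.18267827995718486 1.3515330231012188
```

```bash
python3 -m handwheel '[[0,0.025,0.03,0,-0.02],[0,0.05,0.06,-0.03,-0.02],[0,0.076,0.09,-0.06,-0.02],[0,0.102,0.1186,-0.09,-0.02],[0,0.102,0.1186,-0.12,-0.02],[0,0.102,0.1186,-0.14,-0.02],[0,0.102,0.1186,-0.16,-0.02],[0,0.102,0.1186,-0.168,-0.02]]' 30
python3 -m handwheel '[[0,0,0,0,0],[0.3,0,0,0,0],[0.5,0,0,0,0],[0.6,0,0,0,0],[0.7,0,0,0,0],[0.8,0,0,0,0],[0.8,0,0,0,0],[0.8,0,0,0,0]]' 30
python3 -m handwheel '[[0.9,0,0,0,0],[0.9,0,0,0,0],[0.9,0,0,0.02,0],[0.9,0,0,0.04,0],[0.9,0,0,0.06,0],[0.9,0,0,0.06,0]]' 40
```

```text
time: 13.15
ee_pos: [461.9, 120.0, 11.6]
tcp_rot: [[-0.984, 0.18, -0.005], [0.18, 0.984, 0.0], [0.005, -0.001, -1.0]]
force: [-0.2, 1.1, -1.3]
finger_gap: 85.5
grasp_force: 0.0
time: 13.82
ee_pos: [463.9, 118.1, 15.6]
tcp_rot: [[-0.983, 0.182, 0.002], [0.182, 0.983, -0.0], [-0.002, 0.0, -1.0]]
force: [-1.9, -0.0, 8.6]
finger_gap: 30.2
grasp_force: 29.0
time: 14.32
ee_pos: [465.2, 118.2, 77.9]
tcp_rot: [[-0.983, 0.182, 0.006], [0.182, 0.983, 0.0], [-0.006, 0.001, -1.0]]
force: [0.9, -0.6, -0.9]
finger_gap: 29.1
grasp_force: 40.2
```

```bash
python3 -m handwheel '[[0.9,0,0,0.04,0],[0.9,0,0,0.06,-0.12],[0.9,0,-0.04,0.06,-0.24],[0.9,0,-0.08,0.06,-0.36],[0.9,0,-0.12,0.06,-0.48],[0.9,0,-0.16,0.06,-0.6],[0.9,0,-0.2,0.06,-0.72],[0.9,0,-0.2,0.06,-0.72]]'
python3 -m handwheel '[[0.9,-0.01,-0.04,0,-0.12],[0.9,-0.02,-0.08,0,-0.24],[0.9,-0.03,-0.12,0,-0.36],[0.9,-0.04,-0.16,0,-0.48],[0.9,-0.05,-0.2,0,-0.6],[0.9,-0.05,-0.2,0,-0.722],[0.9,-0.05,-0.2,0,-0.722],[0.9,-0.05,-0.2,0,-0.722]]'
python3 -c "
from h import *
s=r.sense();print(s['ee_pos'],s['finger_gap'],s['grasp_force'],np.arctan2(s['tcp_rot'][1][1],s['tcp_rot'][0][1]));snap('top','s5')
snap('scene','s5s')
b=cv2.resize(cv2.imread('pics/s5s.png')[130:270,60:330],None,fx=2.9,fy=2.9);cv2.imwrite('pics/g.png',b)"
```

```text
time: 14.98
ee_pos: [463.4, -87.6, 134.0]
tcp_rot: [[-0.61, 0.792, 0.001], [0.792, 0.61, -0.002], [-0.002, -0.001, -1.0]]
force: [-0.3, 0.1, -1.4]
finger_gap: 29.5
grasp_force: 40.4
time: 15.65
ee_pos: [413.1, -281.2, 133.8]
tcp_rot: [[0.051, 0.999, -0.001], [0.999, -0.051, 0.001], [0.001, -0.001, -1.0]]
force: [-0.3, 0.4, -2.0]
finger_gap: 29.2
grasp_force: 40.4
[ 413.12331711 -281.2381923   133.80489234] 29.223371330769808 40.44230103492737 -0.05069608846088557
```

View pics/g.png

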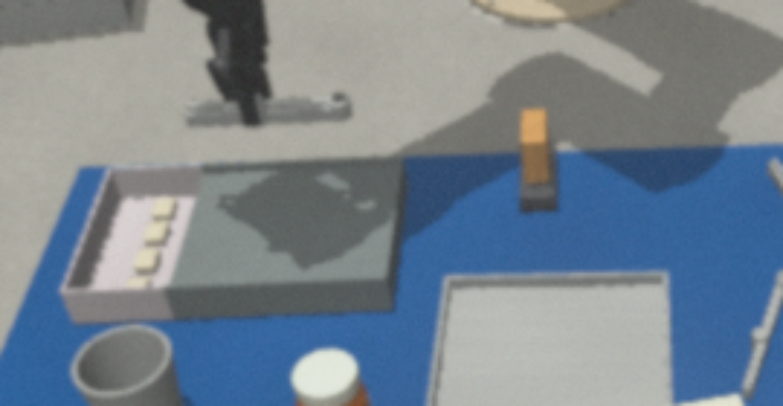

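The picture shows the tongs held level with the pin towards shelf +y, above the deck. The scraper stands upright at (537,160) and the chips are in the pan. I'll lower and release.

```bash
python3 -m handwheel '[[0.9,0,0,-0.03,0],[0.9,0,0,-0.06,0],[0.9,0,0,-0.08,0],[0.9,0,0,-0.087,0],[0.9,0,0,-0.0875,0],[0.9,0,0,-0.0875,0],[0.55,0,0,-0.0875,0],[0.55,0,0,-0.0875,0]]'
python3 -m handwheel '[[0.55,0,0,0,0],[0.55,0,0,0,0],[0.55,0,0,0.02,0],[0.55,0,0,0.05,0],[0.55,0,0,0.09,0],[0.3,0,0,0.12,0],[0,0,0.04,0.12,0],[0,0,0.08,0.12,0]]'
```

```text
time: 16.42
ee_pos: [413.9, -281.8, 47.8]
tcp_rot: [[0.053, 0.999, 0.001], [0.999, -0.053, -0.001], [-0.001, 0.001, -1.0]]
force: [-0.2, 0.6, 0.3]
finger_gap: 38.6
grasp_force: 0.0
time: 17.08
ee_pos: [413.8, -202.2, 168.7]
tcp_rot: [[0.057, 0.998, 0.003], [0.998, -0.057, -0.003], [-0.003, 0.003, -1.0]]
force: [1.5, 1.3, -0.3]
finger_gap: 73.1
grasp_force: 0.0
```

```bash
python3 -m handwheel '[[0,0.005,0.04,0,0.12],[0,0.01,0.08,0,0.24],[0,0.015,0.12,0,0.36],[0,0.02,0.16,0,0.48],[0,0.025,0.2,0,0.6],[0,0.025,0.24,0,0.72],[0,0.025,0.26,0,0.84],[0,0.025,0.26,0,0.84]]' 30
python3 -m handwheel '[[0,0.005,0.04,0,0.12],[0,0.01,0.08,0,0.24],[0,0.015,0.12,0,0.36],[0,0.02,0.168,-0.03,0.48],[0,0.02,0.168,-0.06,0.6],[0,0.02,0.168,-0.09,0.72],[0,0.02,0.168,-0.1,0.855],[0,0.02,0.168,-0.1,0.855]]'
python3 -m handwheel '[[0,0,0,-0.03,0],[0,0,0,-0.052,0],[0,0,0,-0.052,0],[0.3,0,0,-0.052,0],[0.5,0,0,-0.052,0],[0.7,0,0,-0.052,0],[0.8,0,0,-0.052,0],[0.8,0,0,-0.052,0]]'
python3 -m handwheel '[[0.9,0,0,0,0],[0.9,0,0,0,0],[0.9,0,0,0,0],[0.9,0,0,0,0]]' 40
```

```text
time: 17.75
ee_pos: [438.0, 61.5, 167.3]
tcp_rot: [[-0.715, 0.699, 0.0], [0.699, 0.715, 0.001], [0.0, 0.001, -1.0]]
force: [0.6, -1.5, 0.6]
finger_gap: 85.4
grasp_force: 0.0
time: 18.42
ee_pos: [457.2, 225.5, 64.6]
tcp_rot: [[-0.997, -0.074, -0.005], [-0.074, 0.997, -0.001], [0.005, -0.001, -1.0]]
force: [-1.0, 0.3, 0.4]
finger_gap: 85.6
grasp_force: 0.0
time: 19.08
ee_pos: [459.7, 226.3, 17.4]
tcp_rot: [[-0.998, -0.069, 0.004], [-0.069, 0.998, 0.0], [-0.004, 0.0, -1.0]]
force: [-1.8, -2.6, 7.7]
finger_gap: 55.5
grasp_force: 30.0
time: 19.42
ee_pos: [459.7, 226.3, 17.6]
tcp_rot: [[-0.998, -0.069, 0.004], [-0.069, 0.998, 0.001], [-0.004, 0.0, -1.0]]
force: [-2.9, -1.9, 9.1]
finger_gap: 54.6
grasp_force: 40.1
```

B holds about 55 mm at 40 N, so its hinge is seized and it goes to the tray.

```bash
python3 -m handwheel '[[0.9,0,0,0.03,0],[0.9,0,0,0.06,0],[0.9,0,0,0.09,0],[0.9,0.01,-0.02,0.09,-0.12],[0.9,0.025,-0.045,0.09,-0.24],[0.9,0.04,-0.07,0.09,-0.36],[0.9,0.055,-0.095,0.09,-0.48],[0.9,0.06,-0.11,0.09,-0.6]]' 45
python3 -m handwheel '[[0.9,0.01,-0.02,0,-0.12],[0.9,0.02,-0.04,0,-0.24],[0.9,0.03,-0.06,0,-0.36],[0.9,0.04,-0.08,0,-0.48],[0.9,0.05,-0.1,0,-0.6],[0.9,0.06,-0.115,0,-0.72],[0.9,0.073,-0.125,0,-0.84],[0.9,0.073,-0.125,0,-0.96]]'
python3 -m handwheel '[[0.9,0,0,0,-0.12],[0.9,0,0,0,-0.177],[0.9,0,0,0,-0.177],[0.9,0,0,-0.02,-0.177],[0.9,0,0,-0.02,-0.177]]'
python3 -c "
from h import *
s=r.sense();print(s['ee_pos'],np.arctan2(s['tcp_rot'][1][1],s['tcp_rot'][0][1]));snap('top','s6')
snap('scene','s6s')
b=cv2.resize(cv2.imread('pics/s6s.png')[140:310,180:440],None,fx=3,fy=3);cv2.imwrite('pics/hh.png',b)"
```

```text
time: 20.08
ee_pos: [520.4, 113.8, 106.7]
tcp_rot: [[-0.859, 0.513, 0.003], [0.513, 0.859, -0.0], [-0.003, 0.001, -1.0]]
force: [0.4, 0.8, -1.2]
finger_gap: 54.7
grasp_force: 47.6
time: 20.75
ee_pos: [593.3, -11.2, 106.6]
tcp_rot: [[-0.072, 0.997, 0.003], [0.997, 0.072, -0.001], [-0.001, 0.003, -1.0]]
force: [-0.0, 0.6, -0.7]
finger_gap: 54.1
grasp_force: 47.7
time: 21.17
ee_pos: [590.2, -8.6, 83.4]
tcp_rot: [[0.094, 0.996, -0.003], [0.996, -0.094, 0.001], [0.0, -0.003, -1.0]]
force: [-0.5, -0.3, -1.7]
finger_gap: 54.2
grasp_force: 48.1
[590.2112391   -8.57408958  83.41554428] -0.09452303286519342
```

View pics/hh.png

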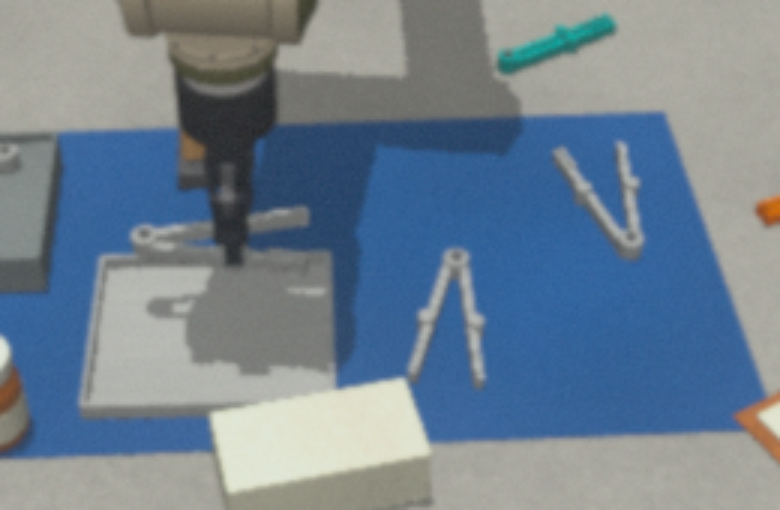

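The picture shows B held above the tray's near half at (230,230) with its pin towards the shelf. A and D are unmoved. I'll lower and release.

```bash
python3 -m handwheel '[[0.9,0,0,-0.03,0],[0.9,0,0,-0.05,0],[0.9,0,0,-0.06,0],[0.9,0,0,-0.06,0],[0.9,0,0,-0.06,0],[0.26,0,0,-0.06,0],[0.26,0,0,-0.06,0],[0.26,0,0,-0.06,0]]'
python3 -m handwheel '[[0.25,0,0,0,0],[0.25,0,0,0.02,0],[0.25,0,0,0.05,0],[0,0,0,0.09,0],[0,0,0,0.12,0],[0,0,0.04,0.12,0],[0,0,0.08,0.12,0],[0,0,0.12,0.12,0]]'
python3 -c "
from h import *
s=r.sense();print(s['ee_pos'],s['q']);snap('top','s7')
b=cv2.resize(cv2.imread('pics/s7.png')[130:290,150:480],None,fx=2.4,fy=2.4);cv2.imwrite('pics/i.png',b)"
```

```text
time: 21.93
ee_pos: [592.1, -8.9, 26.3]
tcp_rot: [[0.096, 0.995, 0.002], [0.995, -0.096, -0.0], [-0.0, 0.002, -1.0]]
force: [0.8, 0.5, 0.6]
finger_gap: 62.9
grasp_force: 0.0
time: 22.6
ee_pos: [591.5, 112.3, 146.1]
tcp_rot: [[0.097, 0.995, 0.002], [0.995, -0.097, 0.0], [0.0, 0.002, -1.0]]
force: [0.8, -0.1, -0.1]
finger_gap: 85.3
grasp_force: 0.0
[591.47655745 112.3150341  146.12047535] [-6.77826846e-03  5.64082947e-01  1.38143785e+00  9.51155748e-05
  1.19441217e+00  9.07806168e-02]
```

View pics/i.png

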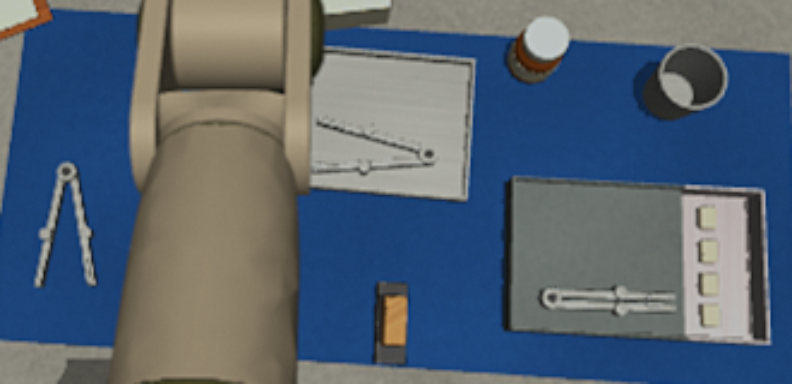

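The picture shows C shut on the shelf at (552–675,299), B in the tray with its pin at (428,155), the chips in the pan, and the scraper upright at (392,322). D is next.

```bash
python3 -m handwheel '[[0,0.02,0.02,0,0.12],[0,0.048,0.051,0,0.24],[0,0.048,0.051,0,0.36],[0,0.048,0.051,0,0.48],[0,0.048,0.051,0,0.6],[0,0.048,0.051,0,0.72],[0,0.048,0.051,0,0.84],[0,0.048,0.051,0,0.96]]' 30
python3 -m handwheel '[[0,0,0,-0.02,0.12],[0,0,0,-0.04,0.24],[0,0,0,-0.06,0.36],[0,0,0,-0.08,0.442],[0,0,0,-0.08,0.442],[0,0,0,-0.11,0.442],[0,0,0,-0.129,0.442],[0,0,0,-0.129,0.442]]'
python3 -m handwheel '[[0.1,0,0,0,0],[0.3,0,0,0,0],[0.5,0,0,0,0],[0.7,0,0,0,0],[0.8,0,0,0,0],[0.8,0,0,0,0],[0.9,0,0,0,0],[0.9,0,0,0,0]]'
python3 -m handwheel '[[0.9,0,0,0,0],[0.9,0,0,0,0],[0.9,0,0,0,0],[0.9,0,0,0,0]]' 40
```

```text
time: 23.32
ee_pos: [639.4, 162.3, 145.3]
tcp_rot: [[-0.764, 0.645, 0.0], [0.645, 0.764, 0.0], [-0.0, 0.0, -1.0]]
force: [-0.8, 0.2, -0.7]
finger_gap: 85.4
grasp_force: 0.0
time: 23.98
ee_pos: [637.8, 162.0, 13.3]
tcp_rot: [[-0.964, 0.264, -0.005], [0.264, 0.964, -0.0], [0.005, -0.002, -1.0]]
force: [-0.1, 0.2, 0.0]
finger_gap: 85.8
grasp_force: 0.0
time: 24.65
ee_pos: [641.3, 162.3, 19.2]
tcp_rot: [[-0.965, 0.262, 0.006], [0.262, 0.965, 0.0], [-0.005, 0.002, -1.0]]
force: [-0.1, 0.9, 8.2]
finger_gap: 29.7
grasp_force: 28.9
time: 24.98
ee_pos: [641.3, 162.4, 19.3]
tcp_rot: [[-0.965, 0.262, 0.006], [0.262, 0.965, 0.0], [-0.005, 0.002, -1.0]]
force: [-0.2, 0.5, 9.9]
finger_gap: 29.0
grasp_force: 38.7
```

```bash
python3 -m handwheel '[[0.9,0,0,0.04,0],[0.9,0,0,0.08,0],[0.9,0,0,0.09,-0.1],[0.9,-0.02,-0.03,0.09,-0.2],[0.9,-0.03,-0.06,0.09,-0.3],[0.9,-0.04,-0.1,0.09,-0.42],[0.9,-0.06,-0.13,0.09,-0.54],[0.9,-0.07,-0.16,0.09,-0.66]]' 45
python3 -m handwheel '[[0.9,-0.01,-0.035,0,-0.12],[0.9,-0.02,-0.07,0,-0.24],[0.9,-0.03,-0.105,0,-0.36],[0.9,-0.04,-0.14,0,-0.48],[0.9,-0.05,-0.175,0,-0.6],[0.9,-0.056,-0.21,0,-0.7],[0.9,-0.06,-0.25,0,-0.7],[0.9,-0.062,-0.284,0,-0.7]]'
python3 -m handwheel '[[0.9,0,0,0,0],[0.9,0,0,-0.02,0],[0.9,0,0,-0.04,0],[0.9,0,0,-0.05,0],[0.9,0,0,-0.053,0],[0.9,0,0,-0.055,0],[0.9,0,0,-0.055,0],[0.9,0,0,-0.055,0]]'
```

```text
time: 25.65
ee_pos: [567.9, 0.9, 107.0]
tcp_rot: [[-0.597, 0.802, 0.0], [0.802, 0.597, -0.0], [-0.0, 0.0, -1.0]]
force: [0.3, -1.3, -1.3]
finger_gap: 28.4
grasp_force: 44.7
time: 26.32
ee_pos: [506.8, -284.4, 107.4]
tcp_rot: [[0.056, 0.998, 0.001], [0.998, -0.056, -0.001], [-0.001, 0.001, -1.0]]
force: [0.3, 0.9, -1.3]
finger_gap: 28.2
grasp_force: 44.7
time: 26.98
ee_pos: [507.9, -282.0, 52.1]
tcp_rot: [[0.054, 0.999, 0.001], [0.999, -0.054, -0.001], [-0.001, 0.001, -1.0]]
force: [-0.9, -0.4, -1.4]
finger_gap: 28.1
grasp_force: 44.7
```

```bash
python3 -m handwheel '[[0.9,0,0,-0.001,0],[0.9,0,0,-0.002,0],[0.9,0,0,-0.002,0]]'
python3 -m handwheel '[[0.9,0,0,-0.001,0],[0.9,0,0,-0.0015,0],[0.9,0,0,-0.0015,0]]' | tail -3
python3 -m handwheel '[[0.55,0,0,0,0],[0.55,0,0,0,0],[0.55,0,0,0,0],[0.55,0,0,0.02,0],[0.55,0,0,0.05,0],[0.4,0,0,0.09,0],[0,0,0,0.12,0],[0,0,0.04,0.12,0]]'
```

```text
time: 27.23
ee_pos: [507.7, -281.9, 49.5]
tcp_rot: [[0.054, 0.999, 0.001], [0.999, -0.054, -0.001], [-0.001, 0.001, -1.0]]
force: [0.2, 0.3, 1.3]
finger_gap: 28.6
grasp_force: 44.9
force: [-5.0, 3.5, 14.4]
finger_gap: 28.7
grasp_force: 46.1
time: 28.15
ee_pos: [509.3, -247.4, 173.6]
tcp_rot: [[0.059, 0.998, 0.009], [0.998, -0.059, -0.009], [-0.008, 0.01, -1.0]]
force: [1.4, 0.6, 0.5]
finger_gap: 73.1
grasp_force: 0.0
```

```bash
python3 -m handwheel '[[0,0,0.04,0,0.1],[0,0,0.08,0,0.2],[0,0,0.12,0,0.32],[0,0,0.16,0,0.44],[0,0,0.2,0,0.56],[0,0,0.24,0,0.68],[0,0,0.28,0,0.8],[0,0,0.3,0,0.9]]' 30 | head -2
python3 -m handwheel '[[0,0,0.04,0,0.12],[0,0,0.08,0,0.24],[0,0,0.12,0,0.36],[0,0,0.16,0,0.48],[0,-0.01,0.2,0,0.6],[0,-0.016,0.24,-0.03,0.72],[0,-0.016,0.2756,-0.06,0.762],[0,-0.016,0.2756,-0.09,0.762]]' | head -2
python3 -c "
from h import *
f=snap('scene','s9s');import json
for p in((565.3,334.9,16),(492.2,356.2,18),(492.7,308.3,18)):print(w2px(f,p))
b=cv2.imread('pics/s9s.png')[150:270,300:500]
cv2.imwrite('pics/j.png',cv2.resize(b,None,fx=4,fy=4))"
```

```text
time: 28.82
ee_pos: [506.8, 61.9, 167.5]
time: 29.48
ee_pos: [491.6, 338.2, 78.4]
(np.float64(389.31852847019536), np.float64(218.5967384186073))
(np.float64(389.75046398368346), np.float64(199.31043817574022))
(np.float64(372.6484739134634), np.float64(200.8143356853926))
```

View pics/j.png

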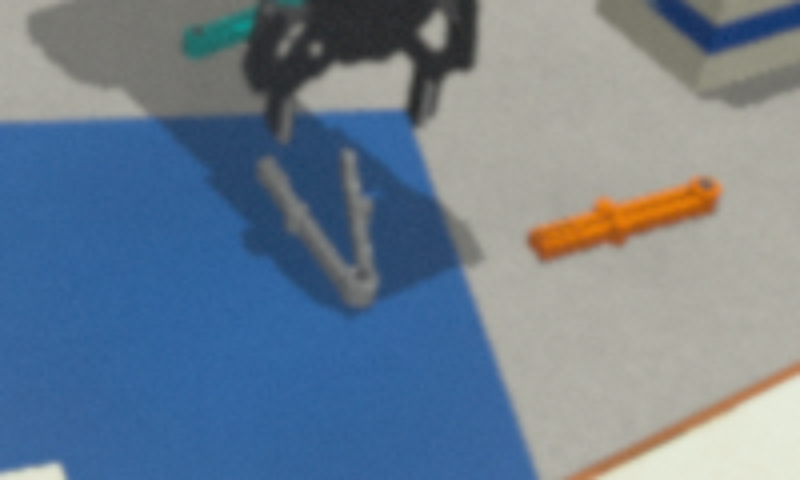

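The picture shows A at the expected place: pin at (357,285), rests at (297,215) and (365,205), fingers above. I'll go down and squeeze.

```bash
python3 -m handwheel '[[0,0,0,-0.03,0],[0,0,0,-0.062,0],[0,0,0,-0.062,0],[0.2,0,0,-0.062,0],[0.4,0,0,-0.062,0],[0.6,0,0,-0.062,0],[0.8,0,0,-0.062,0],[0.9,0,0,-0.062,0]]' 30
python3 -m handwheel '[[0.9,0,0,0,0],[0.9,0,0,0,0],[0.9,0,0,0,0],[0.9,0,0,0,0]]' 40
```

```text
time: 30.2
ee_pos: [493.0, 334.6, 19.0]
tcp_rot: [[-0.999, -0.037, 0.005], [-0.037, 0.999, 0.002], [-0.005, 0.002, -1.0]]
force: [-2.1, -0.2, 8.1]
finger_gap: 29.9
grasp_force: 29.0
time: 30.53
ee_pos: [493.0, 334.6, 19.1]
tcp_rot: [[-0.999, -0.037, 0.005], [-0.037, 0.999, 0.002], [-0.005, 0.002, -1.0]]
force: [-1.4, -0.0, 10.5]
finger_gap: 28.9
grasp_force: 38.7
```

```bash
python3 -m handwheel '[[0.9,0,0,0.04,0],[0.9,0,0,0.08,0],[0.9,0,-0.03,0.1,-0.1],[0.9,0,-0.06,0.1,-0.2],[0.9,0,-0.1,0.1,-0.3],[0.9,0,-0.13,0.1,-0.42],[0.9,0,-0.17,0.1,-0.54],[0.9,0,-0.2,0.1,-0.66]]' 45 |head -2
python3 -m handwheel '[[0.9,0,-0.035,0,-0.12],[0.9,0,-0.07,0,-0.24],[0.9,0,-0.105,0,-0.36],[0.9,0,-0.14,0,-0.48],[0.9,-0.01,-0.175,0,-0.6],[0.9,-0.02,-0.21,0,-0.7],[0.9,-0.03,-0.25,0,-0.8],[0.9,-0.03,-0.29,0,-0.9]]' |head -2
python3 -m handwheel '[[0.9,0,-0.04,0,-0.102],[0.9,0,-0.08,0,-0.102],[0.9,0,-0.09,0,-0.102],[0.9,0,-0.09,0,-0.102],[0.9,0,-0.09,0,-0.102]]'
python3 -c "
from h import *
f=snap('scene','s10s');b=cv2.imread('pics/s10s.png')[140:270,70:270]
cv2.imwrite('pics/k.png',cv2.resize(b,None,fx=4,fy=4))"
```

```text
time: 31.2
ee_pos: [491.6, 131.5, 117.4]
time: 31.87
ee_pos: [460.2, -157.9, 117.3]
time: 32.28
ee_pos: [461.4, -246.3, 116.5]
tcp_rot: [[0.055, 0.998, 0.001], [0.998, -0.055, -0.001], [-0.0, 0.001, -1.0]]
force: [0.4, 1.2, -1.2]
finger_gap: 28.3
grasp_force: 44.8
```

View pics/k.png

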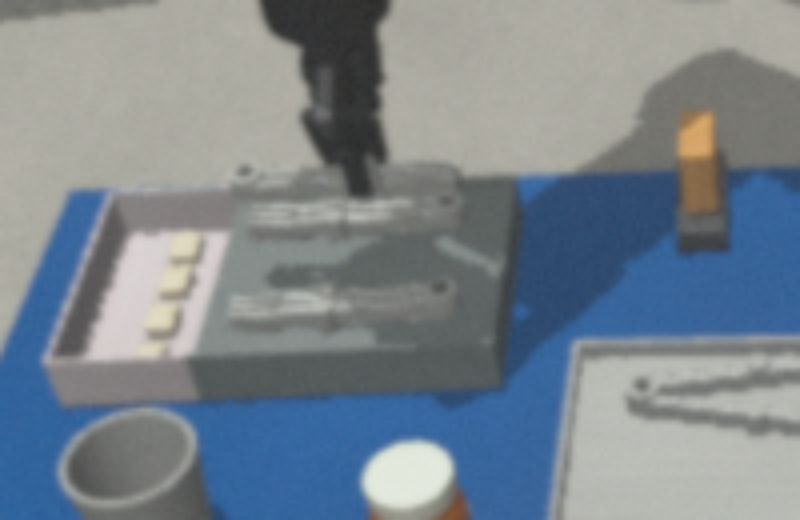

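The picture shows C with its pin at (445,202) and tips at (255,218), and D with its pin at (437,288) and tips at (235,308). Both lie flat with free deck between them. A is held above. I'll check the lateral gap by numbers.

```bash
python3 - <<'E'
from h import *
f=dict(np.load('pics/s10s.npz'))
c,s=np.cos(-.0545),np.sin(-.0545)
for n,u,v in(('Cpin',445,202),('Ctip',255,218),('Dpin',437,288),('Dtip',235,308)):
    p=px2w(f,70+(u-1.5)/4,140+(v-1.5)/4,45)[:2]-[462,-266];print(n,c*p[0]+s*p[1],-s*p[0]+c*p[1])
E
```

```text
Cpin -48.76648107174023 53.92790507762141
Ctip -40.30733400456656 -72.90153934457729
Dpin 38.93305899987551 58.247603468704696
Dtip 49.60550948484001 -69.28157479149871
```

```bash
python3 -m handwheel '[[0.9,0,0,-0.03,0],[0.9,0,0,-0.05,0],[0.9,0,0,-0.06,0],[0.9,0,0,-0.064,0],[0.9,0,0,-0.066,0],[0.9,0,0,-0.067,0],[0.9,0,0,-0.067,0],[0.9,0,0,-0.067,0]]'
python3 -m handwheel '[[0.56,0,0,0,0],[0.56,0,0,0,0],[0.56,0,0,0,0],[0.56,0,0,0.02,0],[0.56,0,0,0.05,0],[0.56,0,0,0.09,0],[0.4,-0.04,0.03,0.12,0],[0,-0.06,0.07,0.14,0]]'
python3 -m handwheel '[[0,0,0.04,0.04,0],[0,0,0.08,0.06,0],[0,0,0.12,0.06,0],[0,-0.02,0.16,0.06,0],[0,-0.03,0.2,0.06,0],[0,-0.03,0.24,0.06,0],[0,-0.03,0.28,0.06,0],[0,-0.03,0.28,0.06,0]]' |head -2
python3 -c "
from h import *
f=snap('top','s11');b=cv2.imread('pics/s11.png')[130:290,150:480]
cv2.imwrite('pics/l.png',cv2.resize(b,None,fx=2.4,fy=2.4))"
```

```text
time: 33.0
ee_pos: [461.8, -246.4, 49.4]
tcp_rot: [[0.054, 0.999, 0.001], [0.999, -0.054, -0.001], [-0.001, 0.001, -1.0]]
force: [0.5, 0.1, -0.5]
finger_gap: 28.3
grasp_force: 44.8
time: 33.67
ee_pos: [412.1, -194.4, 180.3]
tcp_rot: [[0.056, 0.998, 0.002], [0.998, -0.056, -0.002], [-0.002, 0.002, -1.0]]
force: [1.2, 1.2, -0.7]
finger_gap: 60.7
grasp_force: 0.0
time: 34.33
ee_pos: [381.5, 90.7, 238.9]
```

View pics/l.png

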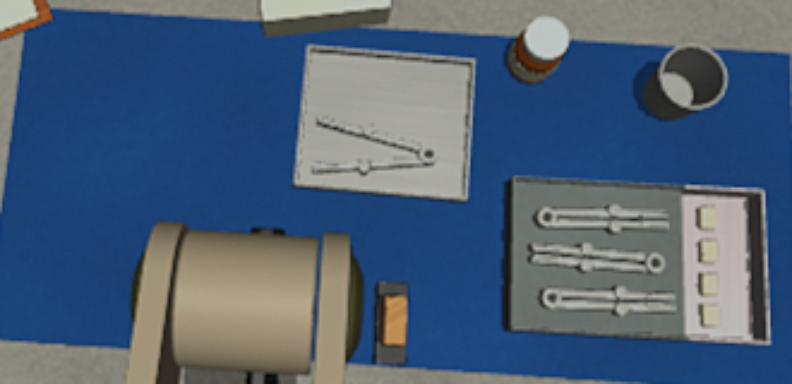

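The final picture shows three shut tongs side by side on the deck at rows 217, 257 and 299, and the seized pair in the tray with its pin at (428,155). All four chips are in the pan, the scraper is upright at (392,322), and the jar, cup and carton are unmoved.

```bash
python3 -m handwheel '[[0,0,0,0,0],[0,0,0,0,0],[0,0,0,0,0],[0,0,0,0,0]]' | head -1; python3 -c "
from plant import r
print(r.close_job())"
```

```text
time: 34.72
the job is handed in; nothing more can be done
None
```

I handed the job in at about 35 s, and the last picture looked right, but `close_job()` gave no verdict: all four chips are in the pan, three free tongs lie shut on the shelf, the one seized pair is in the repair tray, the scraper is upright on the bench, and the jar, carton and cup are where they were.

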